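# Load a slide tray into a benchtop slide scanner

## Robot

A 6-joint arm with a two-finger parallel gripper is mounted at the origin on a cart in front of the work surface, level with it; the furniture and walls round the work are solid. World frame = base frame: x ahead of the robot, y to its left, z up, the work surface at z = 0. Lengths are in m, angles in rad, forces in N, time in s.
With the tool pointing down it reaches from about 0.425 to 0.95 m from the base axis. Payload 3.5 kg.
Tool frame: the origin (TCP) lies midway between the tips of the shut fingers; the grasp point (between the pads) lies 19 mm behind it; z points along the fingers, y is the line along which they close (so a half turn about z gives the same grasp; the last joint's range is limited). The gripper opens to 85 mm and grips with 20 to 120 N. Pads are 22 mm wide; open, the fingers measure 114 mm over their backs; the gripper's body (76 mm by 85 mm) begins 54 mm behind the grasp point. The pads swing forward as they close: fully open they stand 13 mm farther back than shut.
Start: joints at [1.04, 0.286, 1.577, -0, 1.279, -0.15], TCP at [0.251, 0.627, 0.231] pointing down, gripper open.
Joint ranges: [-2.77, 2.77], [-0.9, 2.22], [0.21, 2.48], [-1.53, 4.67], [0.24, 2.81], [-2.84, 2.84]. Speed limits (rad/s): [2.79, 2.79, 3.14, 3.14, 3.14, 3.14].

## Interface

Orientations are given as a unit quaternion [x, y, z, w].
In Python, from plant import ctrl gives the robot as it stands.
- The arm moves only by the tool send_rows, never from a script. Its argument "series" is a list that holds one entry, the list of rows, each a list of 7 numbers: the shift along the tool's x, y, z in cm, then the turn, a rotation vector about the tool's x, y, z in rad, then the opening, from -1 (shut) to 1 (fully open). In form: [[[x, y, z, rx, ry, rz, jaw], ...]]. A call has 1 to 10 rows; each row shifts and turns the commanded pose from where the row before left it, along the tool's axes as they then stand; what a row does not reach is not made up. A row lasts 1/8 s, in which the tool goes at most 62.5 mm and 10.7 degrees, less where a joint would pass 70% of its speed; a pose out of reach is approached as far as the arm can. A call is refused whole if a number of a shift passes 6.25 or a number of a turn 0.188, either way. A call with a gripper value outside its range is refused whole. The fingers move at their own pace and stop on an object; "force" is the grip in N (left out, the last holds). Time passes only in rows, so rows that do not move let the fingers close. It gives the time, the measured TCP pose, the force, the opening and the grip force at its end, in the units of the state.
- ctrl.get_state(): the state, without advancing time (a new reading comes with each control period).
- ctrl.read_camera(name): name is "side" or "top" or "wrist"; returns a dict with "img" (400x640x3 uint8, red, green, blue), "fx", "fy", "cx", "cy" (pixels), "R" (3x3) and "t" (3): a world point X has camera coordinates R X + t; the wrist camera has in their place "hand_eye" (4x4, takes a point from camera to tool coordinates, whose origin is the TCP and whose axes are the flange's). Camera axes: x right, y down, z forward; pixel columns grow to the right and rows downward; lengths in m; the calibration is good to about 2 mm. A picture is of the moment at which its call begins: read the wrist's pose just before it. There is no depth.
- ctrl.sign_off(): hands the job in; it is judged then, once.
The state is a dict: "time": time; "qpos": joint angles; "dq": joint speeds; "joint_efforts": joint torques, N m; "eef_pos": TCP position; "tcp_rot": TCP orientation; "contact_force": force on the tool from outside, world axes, zero at the start; "wrist_torque": the same for the moment, N m; "opening": opening from 0.0 (shut) to 1.0 (fully open); "finger_force": force on a finger pad.
Only numpy, scipy, OpenCV 4.12 (cv2) and the standard library are available. Lean on these libraries where they do the work, as an engineer would, in place of code of your own. Each camera call takes 0.05 s, during which the arm holds its last target. There are 200 camera calls.

## Task

Load the tray of freshly mounted slides into the slide scanner: take it by its upright grip, keep it level, bring it over the stage's front sill and push its rear edge back against the sprung switch lever until the tray can be lowered behind the sill, then let go so that it lies flat on the stage with the lever held pressed. Do not bump the scanner with the hand, do not ram the stage, and leave the slide box, the dropper bottle and the film roll where they are.

Things in the scene. Friction and masses are not known exactly. Their poses are not given: they have to be found in the camera images.
- slide_tray: grey plastic slide tray, 130 x 90 mm, rim 8 mm high, 0.13 to 0.21 kg, three glass slides fixed in its rear two thirds. Origin: centre of the underside; x runs from the grip end (front, -65 mm) to the plain rear edge (+65 mm), which goes in first; z up. A black stand base, 65 mm high, is close behind it (from world x = 0.55 m), its boom 310 mm up at x = 0.7 m
- tray_grip (a point): point to grasp on the tray's upright grip, a ribbed block 30 mm long (tray x), 12 mm thick (tray y, the way to pinch it) and standing from 8 to 50 mm above the tray's underside; the point is its centre line at tray (-46, 0, 36) mm. Axes as the tray's
- scanner: white slide scanner, fixed, 280 mm deep (x), 220 wide (y), 235 high. Origin: centre of its underside on the worktop; x points from its open front into the machine, z up. A grey plinth (top 40 mm high) carries an open loading bay with the scanning stage, centred on y = 0; a hood covers the rear of the bay, cheeks close its sides at y = +-96 mm from x = -76 mm on
- hood_edge (a point): middle of the lower front edge of the hood, at scanner (-76, 0, 146) mm: level underside, upright front face to 235 mm. With the tray home the grip point is only 2 to 12 mm in front of the face, so a hand pointing straight down hits the hood: lean it about 40 degrees, its body towards the open front, the tray staying level. Axes as the scanner's
- bay_mid (a point): mean place of the tray's origin when home, scanner (-37, 0, 63) mm. The stage is parked somewhere within 5 mm of it along x and 5 mm in height and holds still when pushed: feel for it. On its bed: sill at the front 6 mm high, 6 thick; side rails 8 high, 96 apart; at the rear, 34 high, two rubber stops at y = +-38 mm, 134 mm behind the sill (a tray at the stops clears the sill by 4 mm)
- switch_lever (a joint): angle (rad) of the stage's sprung lever on its upright pivot, with a white roller 30 mm high at y = 0 to 4 mm at the rear. 0 when free (roller 12 mm forward of the rear edge of a tray that is home), about 0.27 with the tray home against the sill, 0.36 at the stops; the switch is pressed above 0.2. Pushes back with 2.6 N (free) to 6 N (stops) and slides a released tray forward to the sill
- slide_box: dark green slide box, 89 x 100 x 34 mm, standing at the left; origin at the centre of its underside; to be left alone
- dropper: small brown dropper bottle with black cap, 33 mm wide, 78 mm high, left of the tray; origin at the centre of its underside; to be left alone
- film_roll: white roll of sealing film standing on end, 52 mm across, 48 mm high, right of the scanner; origin at the centre of its underside; to be left alone

How it is judged:
On the way, in this order (a step that is already met when the one before it is completed fails the run):
1. the tray has been lifted clear of the worktop (height (world z) of slide_tray above 0.04 m), for 0.1 s.
2. the tray's rear edge has pressed the switch lever (value of joint switch_lever above 0.2 rad), for 0.1 s.
At the end, for the whole second after the job is handed in: The tray is released, at rest and flat (1.4 degrees) behind the sill, in line with the scanner (4.5 degrees, 6 mm sideways), its origin at scanner x -52 to -24 mm and z 55 to 71 mm; the switch lever is held beyond 0.2 rad (value of joint switch_lever above 0.2 rad and angle between slide_tray's own z axis and vertical below 0.025 rad and angle between the x axis of slide_tray and the x axis of scanner, either way round below 0.08 rad and x of slide_tray in the frame of scanner between -0.052 and -0.024 m and y of slide_tray in the frame of scanner between -0.006 and 0.006 m and z of slide_tray in the frame of scanner between 0.055 and 0.071 m and linear speed of slide_tray below 0.01 m/s); the robot touches nothing.
It fails at once if the tray tips more than 30 degrees from level (angle between slide_tray's own z axis and vertical above 0.524 rad).
It fails at once if the hand or arm bumps the scanner with more than 12 N (contact force between any of the arm, the fingers and scanner above 12 N).
It fails at once if the tray is rammed against the scanner or its stage with more than 80 N (contact force between slide_tray and scanner above 80 N).
It fails at once if the slide box, the dropper bottle or the film roll is moved by more than 20 mm (distance of any of slide_box, dropper, film_roll from where it was at the start of the episode above 0.02 m).
It also fails if it takes over 51 s, if anything falls off the work surface, if the arm or the gripper's body presses on something with over 40 N, if the wrist force passes 120 N, or if a joint passes its speed limit or range.

## Working session

There is one attempt and no reset: what is moved stays moved. The work goes in short steps, Python scripts to look and compute and a tool call to move; the robot and the scene stay as the last step left them, time stands still between calls to the robot, and variables do not carry over. Pictures are saved under pics/ and viewed, at most 11 in all, crops included, and the job is handed in when it is done.

Besides the shell and the picture viewer there is one more tool, called after ">>>" as name(argument=value, ...), one argument or row to a line, values as JSON. send_rows: Moves the arm, as the interface text tells. Its arguments: {"type":"object","properties":{"series":{"type":"array"},"force":{"type":"number"}},"required":["series"]}

```bash
ls; mkdir -p pics
python3 - <<'E'
from plant import ctrl
import cv2,numpy as np
print(ctrl.get_state())
for n in ("side","top","wrist"):
    c=ctrl.read_camera(n); cv2.imwrite(f"pics/{n}0.png",c["img"][:,:,::-1])
    print(n,{k:np.round(v,4).tolist() for k,v in c.items() if k!="img"})
E
```

```text
pics
{'time': 0.0, 'qpos': array([ 1.04001257e+00,  2.87213575e-01,  1.57814273e+00,  9.17615381e-06,
        1.27861718e+00, -1.49966497e-01]), 'dq': array([ 0.0004417 , -0.00045487,  0.00132561,  0.0004016 ,  0.00110506,
       -0.00128715]), 'joint_efforts': array([ 1.28297601e-03, -4.05985773e+01, -2.92620814e+01, -9.44293083e-05,
        5.80991007e-03, -4.23141842e-06]), 'eef_pos': array([0.25050198, 0.62610008, 0.22993379]), 'tcp_rot': array([ 1.89261322e-01,  9.81926033e-01, -1.12065694e-03, -4.01550100e-04]), 'contact_force': array([-0.07985864, -0.87989064,  0.13665461]), 'wrist_torque': array([0.01044031, 0.00741613, 0.03136833]), 'finger_force': 0.0, 'opening': 0.9997595162936322}
side {'fx': 418.2761, 'fy': 418.2761, 'cx': 314.1692, 'cy': 197.4365, 'R': [[0.3069, -0.9516, 0.0161], [-0.6961, -0.2359, -0.6781], [0.6491, 0.1969, -0.7348]], 't': [-0.2496, 0.4401, 1.1279]}
top {'fx': 493.5366, 'fy': 493.5366, 'cx': 311.7805, 'cy': 193.9013, 'R': [[-0.3361, -0.9417, -0.013], [-0.7379, 0.2719, -0.6178], [0.5853, -0.198, -0.7862]], 't': [0.1161, 0.4957, 1.7704]}
wrist {'fx': 320.8561, 'fy': 320.8561, 'cx': 319.8646, 'cy': 201.1646, 'hand_eye': [[0.0013, -0.9617, -0.274, 0.0701], [1.0, 0.001, 0.0016, 0.0004], [-0.0012, -0.274, 0.9617, -0.1429], [0.0, 0.0, 0.0, 1.0]]}
```

View pics/side0.png

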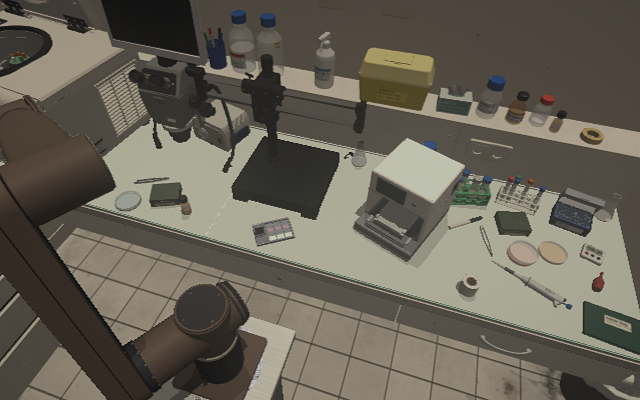

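View pics/top0.png

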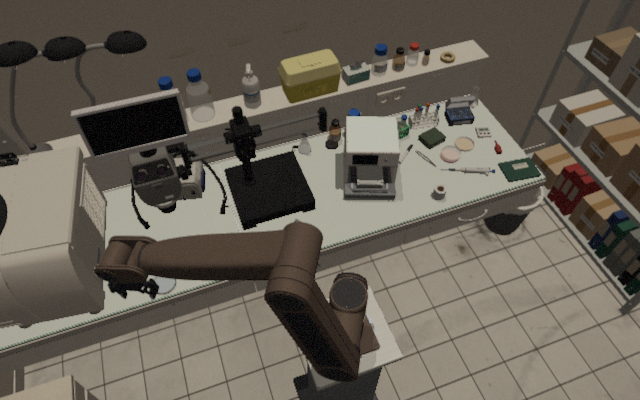

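Side view: tray near (273,231), grip end unclear; the scanner is near (410,200), and in the top view near (370,160). The arm hides the tray in the top view. I'll enlarge both next.

```bash
cat > h.py <<'E'
import numpy as np, cv2
from scipy.spatial.transform import Rotation as Ro
from plant import ctrl
def K(c): return np.array([[c["fx"],0,c["cx"]],[0,c["fy"],c["cy"]],[0,0,1]])
def ext(c,s=None):
    if "R" in c: return np.array(c["R"]),np.array(c["t"])
    H=np.array(c["hand_eye"]); T=np.eye(4); T[:3,:3]=Ro.from_quat(s["tcp_rot"]).as_matrix(); T[:3,3]=s["eef_pos"]
    M=np.linalg.inv(T@H); return M[:3,:3],M[:3,3]
def onz(c,uv,z,s=None):
    R,t=ext(c,s); d=R.T@np.linalg.inv(K(c))@np.array([*uv,1.]); o=-R.T@t
    return o+d*(z-o[2])/d[2]
def proj(c,X,s=None):
    R,t=ext(c,s); return cv2.projectPoints(np.atleast_2d(np.array(X,float)),cv2.Rodrigues(R)[0],t,K(c),None)[0][:,0]
def tri(obs): # [(c,s,uv)]
    A=[];b=[]
    for c,s,uv in obs:
        R,t=ext(c,s); d=R.T@np.linalg.inv(K(c))@np.array([*uv,1.]); d/=np.linalg.norm(d); P=np.eye(3)-np.outer(d,d)
        A.append(P); b.append(P@(-R.T@t))
    A=np.vstack(A);b=np.hstack(b); x=np.linalg.lstsq(A,b,rcond=None)[0]; return x,np.linalg.norm(A@x-b)
def crop(im,x0,y0,w,h,k): return cv2.resize(im[y0:y0+h,x0:x0+w],None,fx=k,fy=k,interpolation=cv2.INTER_CUBIC)
E
python3 - <<'E'
from h import *
a=cv2.imread("pics/side0.png");b=cv2.imread("pics/top0.png")
o=np.zeros((600,800,3),np.uint8)
o[:360,:360]=crop(a,240,205,60,60,6)
o[:520,370:800]=np.zeros((520,430,3)); 
o[:,360:800][:480,:440]=crop(a,350,140,110,120,4)
o[360:600,:300]=crop(b,335,110,75,90,4)[:240,:300] if False else crop(b,335,115,100,80,3)
cv2.imwrite("pics/c1.png",o)
c=ctrl.read_camera("side")
for uv in ((273,231),(255,237),(293,225)): print(onz(c,uv,0.01))
E
```

```text
[0.44911912 0.02935063 0.01      ]
[0.40628483 0.07691623 0.01      ]
[ 0.49528861 -0.02599028  0.01      ]
```

View pics/c1.png

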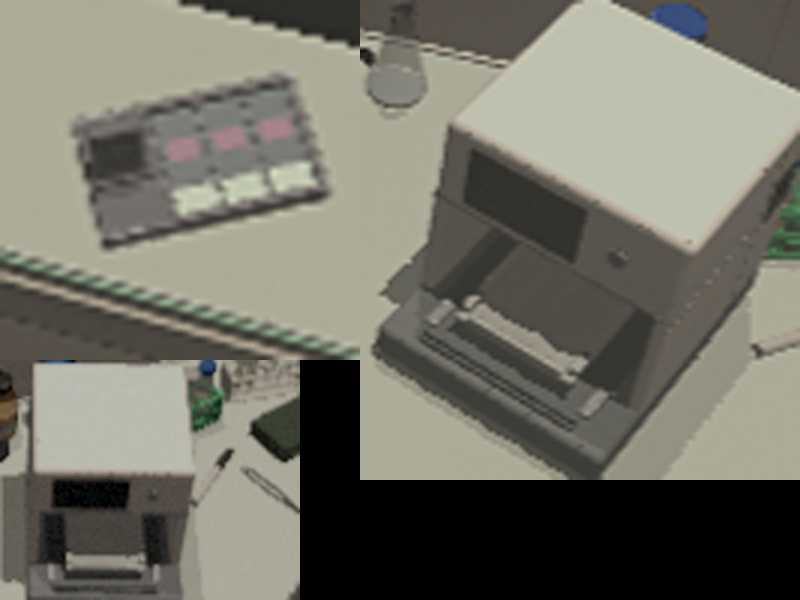

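Enlargement: the tray's corners in the side view are about (253,226), (289,217), (295,237) and (257,246), with the grip at the left end near (259,231). The scanner's front top corners are (374,171) and (432,201), and its plinth's bottom front corners are (355,229) and (410,259).

Run:
```python
from h import *
from scipy.optimize import least_squares
s=ctrl.read_camera("side");t=ctrl.read_camera("top")
for uv in ((253.3,225.8),(288.7,217.5),(295,237.5),(257.5,245.8)): print(onz(s,uv,.008))
print('grip',onz(s,(258.5,227),.05))
f=lambda p,L:np.array([[p[0]+np.cos(p[2])*x-np.sin(p[2])*y,p[1]+np.sin(p[2])*x+np.cos(p[2])*y,z] for x,y,z in L])
LS=[(-.076,.11,.235),(-.076,-.11,.235),(-.14,.11,0),(-.14,-.11,0)];US=[(373.7,171.2),(432.5,200.7),(355,228.7),(410,258.7)]
LT=[(-.076,.11,.235),(-.076,-.11,.235),(.14,.11,.235),(.14,-.11,.235)];UT=[(345.5,152.7),(399,151.7),(346,116),(396.7,116)]
r=least_squares(lambda p:np.r_[(proj(s,f(p,LS))-US).ravel(),(proj(t,f(p,LT))-UT).ravel()],[.6,-.3,0])
print(r.x,np.round(r.fun,1))
```

```text
[0.45005946 0.10230898 0.008     ]
[5.23634636e-01 2.41384312e-04 8.00000000e-03]
[ 0.44833098 -0.05001101  0.008     ]
[0.37683365 0.055483   0.008     ]
grip [0.42097128 0.06697162 0.05      ]
[ 0.64903731 -0.37746403 -0.35998475] [-2.2 -2.6  2.5  1.  -1.6 -0.7 -0.8  3.   0.7 -1.3  1.8 -0.1 -1.1 -1.3
 -0.7 -1.2]
```

```bash
cat >> h.py <<'E'
from scipy.linalg import expm,logm
def pose(p,yaw,lean):
    tx=np.array([np.cos(yaw),np.sin(yaw),0]);up=np.array([0,0,1.]);ty=np.cross(up,tx)
    z=np.sin(lean)*tx-np.cos(lean)*up
    T=np.eye(4);T[:3,:3]=np.c_[np.cross(ty,z),ty,z];T[:3,3]=p;return T
def cur(s=None):
    s=s or ctrl.get_state();T=np.eye(4);T[:3,:3]=Ro.from_quat(s["tcp_rot"]).as_matrix();T[:3,3]=s["eef_pos"];return T
def steps(A,B,vmax=5.,wmax=.17,n=None):
    L=np.real(logm(np.linalg.inv(A)@B)); v=L[:3,3]*100; w=np.array([L[2,1],L[0,2],L[1,0]])
    n=n or int(np.ceil(max(np.linalg.norm(v)/vmax,np.linalg.norm(w)/wmax,1)))
    print(n,"rows",np.round(v/n,2),np.round(w/n,4)); 
    for k in (n//4,n//2,3*n//4): print("  via",np.round((A@expm(L*k/n))[:3,3],3))
E
python3 - <<'E'
from h import *
s=ctrl.read_camera("side")
print('dropper',onz(s,(186,212),0),'box',onz(s,(166,203),0))
A=cur(); B=pose([.42,.07,.25],-.96,0); C=pose([.375,.135,.14],-.96,np.radians(40))
steps(A,B); steps(B,C)
E
```

```text
dropper [0.43747406 0.35597106 0.        ] box [0.45243853 0.44543135 0.        ]
12 rows [-4.04 -2.8  -0.16] [-0.      0.      0.0483]
  via [0.323 0.498 0.236]
  via [0.376 0.361 0.241]
  via [0.409 0.217 0.245]
5 rows [2.28 0.01 1.56] [ 0.     -0.1396  0.    ]
  via [0.408 0.088 0.233]
  via [0.397 0.103 0.213]
  via [0.388 0.117 0.19 ]
```

>>> send_rows(
  series=[
    [[-4.04, -2.8, -0.16, 0, 0, 0.0483, 1], [-4.04, -2.8, -0.16, 0, 0, 0.0483, 1], [-4.04, -2.8, -0.16, 0, 0, 0.0483, 1], [-4.04, -2.8, -0.16, 0, 0, 0.0483, 1], [-4.04, -2.8, -0.16, 0, 0, 0.0483, 1], [-4.04, -2.8, -0.16, 0, 0, 0.0483, 1], [-4.04, -2.8, -0.16, 0, 0, 0.0483, 1], [-4.04, -2.8, -0.16, 0, 0, 0.0483, 1], [-4.04, -2.8, -0.16, 0, 0, 0.0483, 1], [-4.04, -2.8, -0.16, 0, 0, 0.0483, 1]],
  ],
)

```text
time: 1.6
eef_pos: [0.4255, 0.1706, 0.2477]
tcp_rot: [0.419, 0.908, 0.0, 0.0]
contact_force: [0.9, 0.2, 0.7]
opening: 1.002
finger_force: 0.0
```

>>> send_rows(
  series=[
    [[-4.04, -2.8, -0.16, 0, 0, 0.0483, 1], [-4.04, -2.8, -0.16, 0, 0, 0.0483, 1], [0, 0, 0, 0, 0, 0, 1], [0, 0, 0, 0, 0, 0, 1]],
  ],
)

```text
time: 2.1
eef_pos: [0.4328, 0.0744, 0.2506]
tcp_rot: [0.462, 0.887, 0.0, -0.0]
contact_force: [0.7, -0.1, 0.1]
opening: 0.999
finger_force: 0.0
```

Run:
```python
from h import *
import pickle
s=ctrl.get_state(); c=ctrl.read_camera("wrist"); pickle.dump((c,s),open("w1.pkl","wb"))
print(s["qpos"],s["eef_pos"],s["time"]); cv2.imwrite("pics/w1.png",c["img"][:,:,::-1])
```

```text
[-6.19208933e-02 -2.76084278e-01  2.10599485e+00  5.86770383e-04
  1.31148602e+00 -6.72149146e-01] [0.43283503 0.07439957 0.2506229 ] 2.1
```

View pics/w1.png

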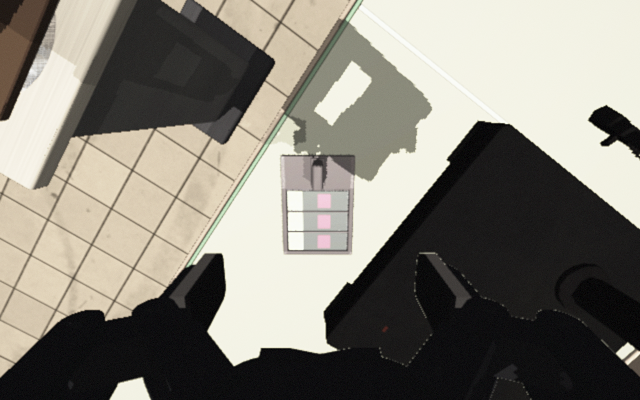

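Wrist view 1: the tray is upright in the image, with corners (281,155), (354,155), (352,253) and (284,253). The grip stands at the top end near (318,172).

Run:
```python
from h import *
import pickle
c,s=pickle.load(open("w1.pkl","rb"))
P=np.array([onz(c,u,z,s) for u,z in zip([(281,155),(354.5,155),(352.5,254),(284,254)],[.008]*4)])
print(P, P.mean(0)); 
m=lambda a,b:(P[a]+P[b])/2
d=m(2,3)-m(0,1); yaw=np.arctan2(d[1],d[0]);print(yaw,np.linalg.norm(d),[onz(c,(318,q),z,s)for q,z in((159,.05),(189,.008))])
ctr=P.mean(0)[:2]; g=ctr-.046*np.array([np.cos(yaw),np.sin(yaw)]); print(ctr,g)
z=pose([0,0,0],yaw,np.radians(40))[:3,2]
G=np.r_[g,.036]+.019*z; steps(cur(),pose(G-.12*z,yaw,np.radians(40)))
cv2.imwrite("pics/w1c.png",crop(c["img"][:,:,::-1],260,140,120,130,4))
```

```text
[[ 0.38461084  0.06296089  0.008     ]
 [ 0.45683446  0.11357381  0.008     ]
 [ 0.53218696  0.00817494  0.008     ]
 [ 0.45866949 -0.04329696  0.008     ]] [0.45807544 0.03535317 0.008     ]
-0.9561131681208279 0.12953981870568562 [array([0.42033028, 0.0896562 , 0.05      ]), array([0.44499324, 0.05404175, 0.008     ])]
[0.45807544 0.03535317] [0.43154725 0.07293316]
5 rows [ 2.19 -0.05  2.18] [-0.0002 -0.1397 -0.0007]
  via [0.421 0.091 0.227]
  via [0.411 0.105 0.201]
  via [0.403 0.115 0.173]
```

View pics/w1c.png

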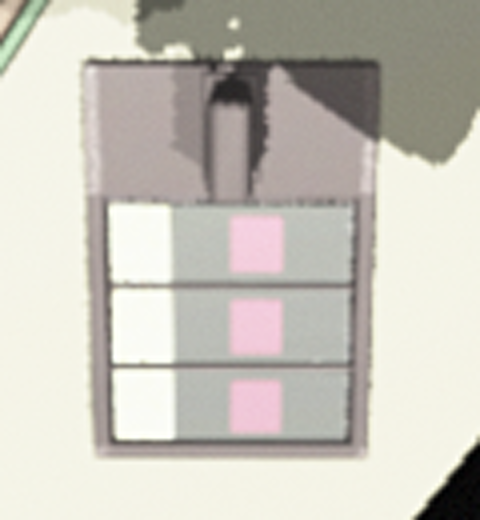

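Crop: corners (281.2,155.5), (355,155.5), (351.7,253.7) and (284.2,253.7), with the grip centred at column 317.8. The measured size of 130 x 89 mm agrees with the text. Now I move to the leaning pre-grasp pose.

>>> send_rows(
  series=[
    [[2.19, -0.05, 2.18, 0, -0.1397, -0.0007, 1], [2.19, -0.05, 2.18, 0, -0.1397, -0.0007, 1], [2.19, -0.05, 2.18, 0, -0.1397, -0.0007, 1], [2.19, -0.05, 2.18, 0, -0.1397, -0.0007, 1], [2.19, -0.05, 2.18, 0, -0.1397, -0.0007, 1], [0, 0, 0, 0, 0, 0, 1], [0, 0, 0, 0, 0, 0, 1]],
  ],
)

```text
time: 3.02
eef_pos: [0.3893, 0.1341, 0.1194]
tcp_rot: [0.432, 0.835, -0.157, 0.304]
contact_force: [0.1, 0.3, 0.5]
opening: 1.005
finger_force: 0.0
```

Run:
```python
from h import *
import pickle
s=ctrl.get_state(); c=ctrl.read_camera("wrist"); pickle.dump((c,s),open("w2.pkl","wb"))
print(s["qpos"],s["eef_pos"],s["time"],cur(s)[:3,:3]); cv2.imwrite("pics/w2.png",crop(c["img"][:,:,::-1],220,60,200,160,4))
```

```text
[ 0.47215978 -0.11960477  2.35575045 -0.86100559  0.9939761   0.37923234] [0.389292   0.13413132 0.11944346] 3.025 [[-4.42618094e-01  8.16391377e-01  3.70937113e-01]
 [ 6.25658369e-01  5.77499019e-01 -5.24448747e-01]
 [-6.42371254e-01 -5.05959965e-05 -7.66393613e-01]]
```

View pics/w2.png

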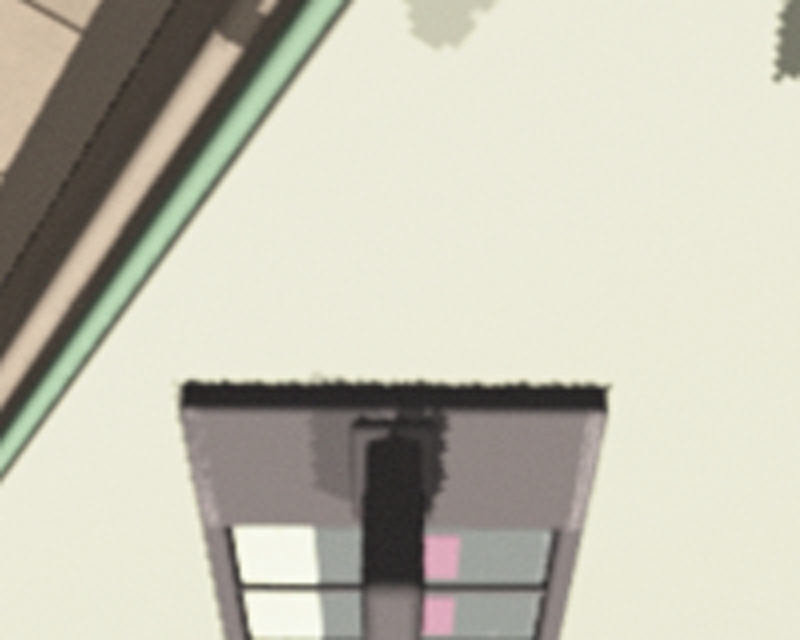

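Wrist view 2: the grip's dark front face runs from row ~169 up to its top front edge at (318.2,205.8). The same edge is at (317.8,165.7) in view 1.

Run:
```python
from h import *
import pickle
a=pickle.load(open("w1.pkl","rb"));b=pickle.load(open("w2.pkl","rb"))
X,e=tri([(*a,(317.8,165.7)),(*b,(318.2,205.8))]); print('grip top front',X,e)
# rim front top corners: w1 (281.2,155.5),(355,155.5); w2 (265.5,162),(371.5,162)
for u,v in (((281.2,155.5),(265.7,162)),((355,155.5),(371.5,162))): print(tri([(*a,u),(*b,v)]))
T=cur(); yaw=-.956; t=np.array([np.cos(yaw),np.sin(yaw),0])
g=X+.015*t-[0,0,.014]; g2=np.array([.4315,.0729,.036]); print(g,g2)
B=pose([0,0,0],yaw,np.radians(40)); B[:3,3]=(g+g2)/2*[1,1,0]+[0,0,.037]+.019*B[:3,2]
steps(T,B)
```

```text
grip top front [0.42440557 0.08322475 0.04785467] 0.00016471361936187852
(array([0.385278  , 0.06273327, 0.00834763]), np.float64(0.0002180881319918907))
(array([0.45748451, 0.11323533, 0.00789441]), np.float64(0.0004140531785460349))
[0.43305745 0.07097139 0.03385467] [0.4315 0.0729 0.036 ]
3 rows [-0.13 -0.04  4.37] [ 0.0004 -0.     -0.0006]
  via [0.39  0.134 0.12 ]
  via [0.406 0.11  0.088]
  via [0.423 0.086 0.055]
```

>>> send_rows(
  series=[
    [[-0.1, -0.03, 3.28, 0, 0, 0, 1], [-0.1, -0.03, 3.28, 0, 0, 0, 1], [-0.1, -0.03, 3.28, 0, 0, 0, 1], [-0.1, -0.03, 3.28, 0, 0, 0, 1], [0, 0, 0, 0, 0, 0, 1], [0, 0, 0, 0, 0, 0, 1]],
  ],
)

```text
time: 3.82
eef_pos: [0.4393, 0.0608, 0.0222]
tcp_rot: [0.434, 0.833, -0.157, 0.305]
contact_force: [0.0, 0.2, 0.7]
opening: 0.999
finger_force: 0.0
```

>>> send_rows(
  series=[
    [[0, 0, 0, 0, 0, 0, -1], [0, 0, 0, 0, 0, 0, -1], [0, 0, 0, 0, 0, 0, -1], [0, 0, 0, 0, 0, 0, -1], [0, 0, 0, 0, 0, 0, -1], [0, 0, 0, 0, 0, 0, -1], [0, 0, 0, 0, 0, 0, -1], [0, 0, 0, 0, 0, 0, -1]],
  ],
  force=80,
)

```text
time: 4.82
eef_pos: [0.438, 0.061, 0.0205]
tcp_rot: [0.432, 0.834, -0.158, 0.304]
contact_force: [-2.1, 3.6, 4.6]
opening: 0.132
finger_force: 78.6
```

```bash
cat >> h.py <<'E'
def tray(p,yaw):
    T=np.eye(4);T[:3,:3]=Ro.from_euler('z',yaw).as_matrix();T[:3,3]=p;return T
try: REL=np.load("rel.npy")  # tool->tray
except Exception: REL=None
E
python3 - <<'E'
from h import *
T=cur(); yaw=np.arctan2(-T[0,1],T[1,1]); print('yaw',yaw, 'lean',np.arcsin(np.hypot(*T[:2,2])))
tr=tray([.4585,.0348,0],yaw); REL=np.linalg.inv(T)@tr; np.save("rel.npy",REL)
U=T.copy();U[2,3]+=.14; steps(T,U,n=6)
sy=-.36; f=np.array([np.cos(sy),np.sin(sy)]); S=np.array([.649,-.377])
W=tray([*(S-.29*f),.14],sy)@np.linalg.inv(REL); print(W[:3,3]); steps(U,W)
E
```

```text
yaw -0.9569546522563183 lean 0.6988210780659568
6 rows [-1.5  -0.   -1.79] [ 0. -0.  0.]
  via [0.438 0.061 0.044]
  via [0.438 0.061 0.091]
  via [0.438 0.061 0.114]
[ 0.34593016 -0.26471894  0.1605334 ]
7 rows [-1.4  -4.55  1.18] [-0.0549 -0.0001 -0.0653]
  via [0.413 0.019 0.161]
  via [ 0.375 -0.071  0.161]
  via [ 0.352 -0.167  0.161]
```

>>> send_rows(
  series=[
    [[-0.7, 0, -0.84, 0, 0, 0, -1], [-1.5, 0, -1.79, 0, 0, 0, -1], [-1.5, 0, -1.79, 0, 0, 0, -1], [-1.5, 0, -1.79, 0, 0, 0, -1], [-1.5, 0, -1.79, 0, 0, 0, -1], [-1.5, 0, -1.79, 0, 0, 0, -1], [-0.8, 0, -0.95, 0, 0, 0, -1], [0, 0, 0, 0, 0, 0, -1]],
  ],
)

```text
time: 5.82
eef_pos: [0.4379, 0.0611, 0.1606]
tcp_rot: [0.433, 0.834, -0.158, 0.304]
contact_force: [0.9, -1.4, -1.9]
opening: 0.127
finger_force: 78.0
```

Run:
```python
from h import *
U=cur(); s=ctrl.get_state(); print(s["contact_force"],s["wrist_torque"],s["opening"],np.degrees(np.arccos((U@REL)[2,2])))
sy=-.36; f=np.array([np.cos(sy),np.sin(sy)]); S=np.array([.649,-.377])
W=tray([*(S-.245*f),.14],sy)@np.linalg.inv(REL); print(W[:3,3]); steps(U,W,n=10)
```

```text
[ 0.94513223 -1.36454033 -1.9166544 ] [0.35046315 0.28207322 0.03778709] 0.1266082263236277 0.04306419188251597
[ 0.38804552 -0.28057128  0.1605334 ]
10 rows [-1.32 -3.05  1.11] [-0.0384 -0.0001 -0.0458]
  via [ 0.412 -0.004  0.161]
  via [ 0.387 -0.106  0.161]
  via [ 0.381 -0.176  0.161]
```

>>> send_rows(
  series=[
    [[-1.32, -3.05, 1.11, -0.0384, 0, -0.0458, -1], [-1.32, -3.05, 1.11, -0.0384, 0, -0.0458, -1], [-1.32, -3.05, 1.11, -0.0384, 0, -0.0458, -1], [-1.32, -3.05, 1.11, -0.0384, 0, -0.0458, -1], [-1.32, -3.05, 1.11, -0.0384, 0, -0.0458, -1], [-1.32, -3.05, 1.11, -0.0384, 0, -0.0458, -1], [-1.32, -3.05, 1.11, -0.0384, 0, -0.0458, -1], [-1.32, -3.05, 1.11, -0.0384, 0, -0.0458, -1], [-1.32, -3.05, 1.11, -0.0384, 0, -0.0458, -1], [-1.32, -3.05, 1.11, -0.0384, 0, -0.0458, -1]],
  ],
)

```text
time: 7.08
eef_pos: [0.4345, -0.2356, 0.1818]
tcp_rot: [0.201, 0.927, -0.073, 0.307]
contact_force: [0.7, 0.0, -2.3]
opening: 0.126
finger_force: 80.2
```

>>> send_rows(
  series=[
    [[0, 0, 0, 0, 0, 0, -1], [0, 0, 0, 0, 0, 0, -1], [0, 0, 0, 0, 0, 0, -1], [0, 0, 0, 0, 0, 0, -1]],
  ],
)

```text
time: 7.58
eef_pos: [0.4358, -0.2345, 0.1838]
tcp_rot: [0.201, 0.927, -0.073, 0.308]
contact_force: [0.2, 0.5, -1.4]
opening: 0.13
finger_force: 80.2
```

Run:
```python
from h import *
import pickle
s=ctrl.get_state(); c=ctrl.read_camera("wrist"); pickle.dump((c,s),open("w3.pkl","wb"))
t=ctrl.read_camera("top");d=ctrl.read_camera("side"); pickle.dump((t,d),open("td3.pkl","wb"))
print(s["qpos"],s["eef_pos"],s["time"]); T=cur(s)@REL; print(np.round(T,4))
o=np.zeros((600,800,3),np.uint8); o[:400,:640]=c["img"][:,:,::-1]
cv2.imwrite("pics/w3.png",o[:400,:640])
o[:]=0; o[:600,:400]=0
o[:480,:400]=crop(d["img"],345,140,100,120,4)[:,:,::-1]
o[:480,400:]=crop(t["img"],325,105,100,120,4)[:,:,::-1]
cv2.imwrite("pics/td3.png",o[:480])
```

```text
[-0.81047656 -0.41616596  2.42703179  0.41603525  0.55687465 -2.24507498] [ 0.43575221 -0.23449386  0.18376704] 7.575
[[ 0.907   0.4176  0.0537  0.4655]
 [-0.4176  0.9085 -0.0119 -0.2466]
 [-0.0538 -0.0117  0.9985  0.1615]
 [ 0.      0.      0.      1.    ]]
```

View pics/w3.png

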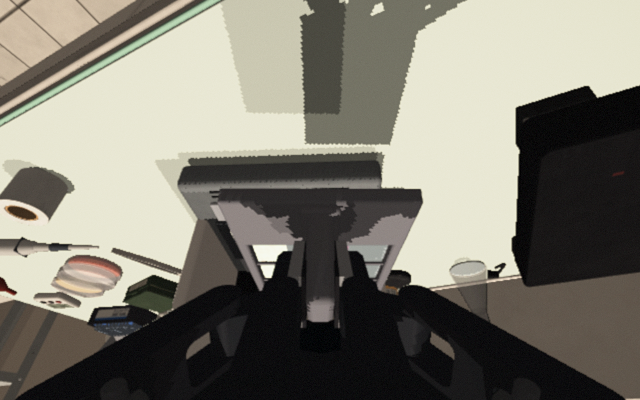

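View pics/td3.png

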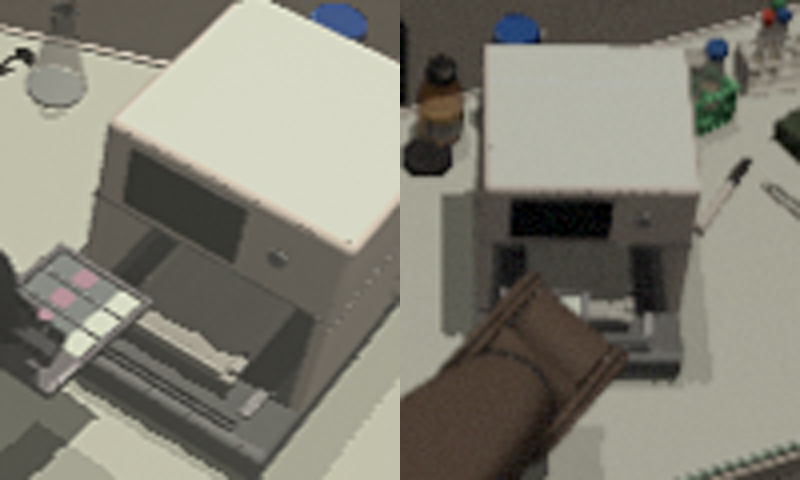

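Wrist view 3: the plinth's front edge runs from (180,168) to (381,160), with the tray held level in front of it. Side and top crops: the scanner's outline is clear, with top-front corners at about (373,170.5) and (432.5,200.7) in side and (346,152.5) and (399,152.5) in top. The pose stopped short at z = 0.184, so that is near the reach limit. I'll refine the scanner pose with an edge fit.

```bash
cat > fit.py <<'E'
from h import *
import pickle
from scipy.optimize import least_squares
from scipy.ndimage import map_coordinates
w=pickle.load(open("w3.pkl","rb")); t,d=pickle.load(open("td3.pkl","rb"))
H=.235;F=-.076;B=.14;Y=.11;P=-.14
E={'side':[((F,Y,H),(F,-Y,H)),((F,-Y,H),(B,-Y,H)),((F,Y,H),(B,Y,H)),((F,-Y,.05),(F,-Y,H)),((P,-Y,0),(P,0,0)),((P,-Y,0),(B,-Y,0)),((F,Y,.16),(F,Y,H)),((P,-Y,0),(P,-Y,.04))],
'top':[((F,Y,H),(F,-Y,H)),((F,-Y,H),(B,-Y,H)),((F,Y,H),(B,Y,H)),((B,Y,H),(B,-Y,H)),((F,-Y,.05),(F,-Y,H)),((P,-Y,.0),(P,-Y,.04)),((P,-Y,0),(P,-.05,0)),((P,-Y,.04),(P,-.05,.04))],
'wrist':[((P,Y,0),(P,-Y,0)),((P,Y,.04),(P,-Y,.04))]}
C={'side':(d,None),'top':(t,None),'wrist':w}
G={k:cv2.GaussianBlur(v[0]["img"].astype(np.float32).mean(2),(0,0),.8) for k,v in C.items()}
def wp(p,L): c,s=np.cos(p[2]),np.sin(p[2]); L=np.array(L); return np.c_[p[0]+c*L[:,0]-s*L[:,1],p[1]+s*L[:,0]+c*L[:,1],L[:,2]]
def run(p,cams,win,show=False):
    for it in range(12):
        obs=[]
        for k in cams:
            for ei,(a,b) in enumerate(E[k]):
                q=np.linspace(.06,.94,25)[:,None]; L=np.array(a)*(1-q)+np.array(b)*q
                uv=proj(C[k][0],wp(p,L),C[k][1]); dd=uv[-1]-uv[0]; n=np.array([-dd[1],dd[0]])/np.linalg.norm(dd)
                o=np.arange(-win,win+.01,.25); 
                for i in range(25):
                    pts=uv[i]+o[:,None]*n
                    if pts.min()<1 or pts[:,0].max()>638 or pts[:,1].max()>398: continue
                    g=np.abs(np.gradient(map_coordinates(G[k],[pts[:,1],pts[:,0]],order=1)))
                    j=g.argmax()
                    if g[j]>2 and 0<j<len(o)-1: obs.append((k,ei,L[i],n,pts[j]))
        def res(p):
            r=[]
            for k in cams:
                oo=[x for x in obs if x[0]==k]
                if not oo: continue
                u=proj(C[k][0],wp(p,[x[2] for x in oo]),C[k][1]); r.append(np.sum((u-np.array([x[4] for x in oo]))*np.array([x[3] for x in oo]),1))
            return np.concatenate(r)
        p=least_squares(res,p,loss='soft_l1',f_scale=.5).x; win=max(2,win-.4)
    r=res(p)
    if show:
        ob=[x for k in cams for x in obs if x[0]==k]
        for k in cams: print(k,[(ei,sum(1 for x in ob if x[:2]==(k,ei)),round(float(np.median([rr for rr,x in zip(r,ob) if x[:2]==(k,ei)] or [99])),2)) for ei in range(len(E[k]))])
    return p
if __name__=="__main__":
    p0=[.649,-.377,-.36]
    for cams in (['side'],['top'],['side','top'],['side','top','wrist'],['wrist']):
        p=run(p0,cams,5,True); print(cams,np.round(p,4))
E
python3 fit.py
```

```text
side [(0, 25, -0.26), (1, 25, 0.49), (2, 24, -1.25), (3, 0, 99.0), (4, 25, 0.01), (5, 25, 1.0), (6, 25, -1.0), (7, 24, 0.12)]
['side'] [ 0.6435 -0.3763 -0.3728]
top [(0, 25, -0.5), (1, 23, 0.27), (2, 25, -0.73), (3, 24, -0.25), (4, 25, 0.01), (5, 25, 0.26), (6, 25, -0.75), (7, 25, -0.25)]
['top'] [ 0.647  -0.3734 -0.3747]
side [(0, 25, -0.73), (1, 25, -0.25), (2, 13, -1.5), (3, 2, -1.48), (4, 25, 0.49), (5, 25, 0.51), (6, 24, -1.37), (7, 24, -0.48)]
top [(0, 25, -0.24), (1, 23, 0.75), (2, 25, -0.24), (3, 24, -0.24), (4, 22, 0.51), (5, 25, 0.77), (6, 24, -1.0), (7, 24, -0.25)]
['side', 'top'] [ 0.6455 -0.375  -0.3734]
side [(0, 25, -1.24), (1, 25, -0.25), (2, 13, -1.51), (3, 1, -1.49), (4, 25, 0.75), (5, 25, 0.5), (6, 25, -1.25), (7, 23, -0.73)]
top [(0, 25, -0.5), (1, 23, 0.74), (2, 24, -0.25), (3, 24, -0.5), (4, 23, 0.5), (5, 25, 0.76), (6, 25, -0.74), (7, 25, 0.01)]
wrist [(0, 25, 0.53), (1, 24, -0.26)]
['side', 'top', 'wrist'] [ 0.647  -0.3756 -0.3765]Traceback (most recent call last):
  File "fit.py", line 43, in <module>
    p=run(p0,cams,5,True); print(cams,np.round(p,4))
  File "fit.py", line 34, in run
    p=least_squares(res,p,loss='soft_l1',f_scale=.5).x; win=max(2,win-.4)
      ~~~~~~~~~~~~~^^^^^^^^^^^^^^^^^^^^^^^^^^^^^^^^^
    return func(*args, **kwargs)
    vector_fun = VectorFunction(
        fun_wrapped,
    ...<6 lines>...
        workers=workers
    )
    self._update_fun()
    ~~~~~~~~~~~~~~~~^^
    self.f = self.fun_wrapped(xp_copy(self.x))
             ~~~~~~~~~~~~~~~~^^^^^^^^^^^^^^^^^
    return np.atleast_1d(self.fun(x))
                         ~~~~~~~~^^^
    return self.f(x, *self.args, **self.kwargs)
           ~~~~~~^^^^^^^^^^^^^^^^^^^^^^^^^^^^^^
  File "fit.py", line 33, in res
    return np.concatenate(r)
           ~~~~~~~~~~~~~~^^^
ValueError: need at least one array to concatenate
```

Run:
```python
import fit; from fit import *
uv=proj(w[0],wp([.6465,-.3753,-.375],[(P,Y,0),(P,Y,.04),(P,-Y,0),(P,-Y,.04)]),w[1]); print(uv)
E['wrist']+= [((P,-Y,0),(P,-Y,.04)),((P,Y,0),(P,Y,.04)),((P,-Y,.04),(F,-Y,.04)),((P,Y,.04),(F,Y,.04))]
for win in (4,8):
  p=run([.6465,-.3753,-.375],['wrist'],win,True);print(p, p[0]*.366+p[1]*.931)
g=G['wrist']
for r in (166,170,174,178): print(r,'L',g[r,168:200].astype(int),'R',g[r,370:395].astype(int))
# tray front edge ends rows 192-196
for r in (192,195): print(r,'L',g[r,208:232].astype(int),'R',g[r,410:430].astype(int))
# expected tray front corners under REL
T=cur(w[1])@REL; print(proj(w[0],[(T@[-.065,y,z,1])[:3] for y in(-.045,.045) for z in (0,.008)],w[1]))
```

```text
[[377.87138764 150.94367795]
 [381.72340142 178.56707036]
 [181.18739691 157.15277394]
 [170.83549391 184.31760632]]
wrist [(0, 25, 0.24), (1, 23, -0.5), (2, 19, 0.25), (3, 15, -0.99), (4, 25, 0.0), (5, 2, -0.24)]
[ 0.64947958 -0.37049368 -0.3672349 ] -0.10722009253309289
wrist [(0, 25, 0.18), (1, 24, -0.7), (2, 23, 0.24), (3, 18, -0.86), (4, 25, -0.05), (5, 1, -3.33)]
[ 0.64972212 -0.37044684 -0.36533752] -0.10708770766947912
166 L [194 194 194 194 194 194 193 194 194 194 194 194 194 193 186 170 149 125
 108  97  89  79  63  50  46  45  46  46  46  46  46  45] R [ 42  42  42  42  41  41  41  41  43  54  82 122 173 211 224 226 226 225
 225 225 225 225 225 225 225]
170 L [194 194 194 194 194 194 193 194 194 194 194 193 183 148  95  56  43  41
  42  42  42  41  41  41  41  40  40  40  41  41  41  41] R [ 42  42  43  43  42  41  41  41  40  44  66 115 178 215 225 226 226 225
 225 225 225 225 225 225 225]
174 L [194 194 194 194 193 194 194 194 194 194 190 168 118  68  46  43  43  43
  42  41  42  43  42  42  42  42  43  42  42  41  40  40] R [ 45  46  46  45  45  45  44  43  42  43  66 125 189 220 226 226 225 225
 225 225 225 225 225 225 225]
178 L [193 194 194 194 194 194 194 194 193 184 151  99  59  46  45  45  45  44
  44  45  44  44  44  44  44  44  44  45  45  44  44  44] R [ 69  73  78  78  76  79  82  79  74  67  70 107 176 217 225 226 225 225
 225 225 225 225 225 225 225]
192 L [107  82  58  49  49  50  50  50  50  52  55  56  54  49  45  43  42  41
  42  42  43  43  43  42] R [ 41  41  41  41  41  41  42  42  42  45  68 129 191 220 225 225 225 226
 225 225]
195 L [112 110 107  97  85  80  79  80  80  76  66  54  47  44  43  42  41  41
  43  45  46  46  45  45] R [ 41  41  41  41  41  41  42  42  41  43  60 113 182 219 226 225 225 226
 226 225]
[[220.54562628 185.61525475]
 [217.3136272  200.58813179]
 [424.03199162 185.72051233]
 [427.43453634 200.68303576]]
```

Run:
```python
from fit import *
import fit
base=list(E['wrist'])+[((P,-Y,0),(P,-Y,.04)),((P,Y,0),(P,Y,.04))]
for Yp in (.106,.107,.108,.109,.11):
    sub=lambda e:tuple((a,np.sign(b)*Yp if abs(b)==Y and (z<.045) else b,z) for a,b,z in e)
    S0={k:list(v) for k,v in E.items()}
    E['wrist']=[sub(e) for e in base]
    E['side']=[S0['side'][i] if i not in(4,7) else sub(S0['side'][i]) for i in (0,1,2,4,6,7)]
    E['top']=[S0['top'][i] if i<5 else sub(S0['top'][i]) for i in range(8)]
    for cams in(['wrist'],['side','top','wrist']):
        p=run([.6475,-.3735,-.373],cams,4,True); 
        c,s=np.cos(p[2]),np.sin(p[2]); print(Yp,cams,np.round(p,4),'pt(-83)',np.round([p[0]-.083*c,p[1]-.083*s],4))
    E.update(S0)
```

```text
wrist [(0, 24, 0.48), (1, 23, -0.25), (2, 19, -0.52), (3, 21, 0.73)]
0.106 ['wrist'] [ 0.6477 -0.3742 -0.3849] pt(-83) [ 0.5708 -0.343 ]
side [(0, 25, -1.01), (1, 25, -0.24), (2, 13, -1.49), (3, 25, 0.5), (4, 23, -1.48), (5, 4, -1.47)]
top [(0, 25, -0.5), (1, 23, 0.76), (2, 25, -0.23), (3, 23, -0.5), (4, 23, 0.26), (5, 25, -0.73), (6, 25, -0.99), (7, 25, -0.24)]
wrist [(0, 24, 0.74), (1, 23, -0.26), (2, 17, 0.3), (3, 17, 1.07)]
0.106 ['side', 'top', 'wrist'] [ 0.6471 -0.3751 -0.389 ] pt(-83) [ 0.5703 -0.3436]
wrist [(0, 24, 0.48), (1, 24, -0.5), (2, 20, -0.3), (3, 18, 0.73)]
0.107 ['wrist'] [ 0.648  -0.3732 -0.3818] pt(-83) [ 0.571  -0.3423]
side [(0, 25, -1.01), (1, 25, -0.24), (2, 14, -1.49), (3, 25, 0.51), (4, 22, -1.48), (5, 3, -1.22)]
top [(0, 25, -0.76), (1, 23, 0.76), (2, 25, -0.24), (3, 23, -0.51), (4, 23, 0.26), (5, 25, -0.49), (6, 25, -0.99), (7, 25, -0.24)]
wrist [(0, 23, 0.46), (1, 23, -0.53), (2, 17, 0.78), (3, 18, 0.33)]
0.107 ['side', 'top', 'wrist'] [ 0.6475 -0.3749 -0.3871] pt(-83) [ 0.5706 -0.3436]
wrist [(0, 25, 0.46), (1, 25, -0.32), (2, 19, -0.23), (3, 18, 1.13)]
[... 771 characters left out ...]
, 25, 0.26), (6, 25, -1.0), (7, 25, -0.25)]
wrist [(0, 25, 0.75), (1, 24, -0.25), (2, 0, 99.0), (3, 15, 0.29)]
0.109 ['side', 'top', 'wrist'] [ 0.647  -0.3756 -0.3831] pt(-83) [ 0.57   -0.3445]
wrist [(0, 25, 0.08), (1, 23, -0.49), (2, 19, 0.28), (3, 15, -0.71)]
0.11 ['wrist'] [ 0.6495 -0.3705 -0.3667] pt(-83) [ 0.572  -0.3408]
side [(0, 25, -1.01), (1, 25, 0.0), (2, 16, -1.25), (3, 25, 0.51), (4, 25, -1.25), (5, 19, -0.5)]
top [(0, 25, -0.51), (1, 23, 1.0), (2, 24, 0.0), (3, 23, -0.5), (4, 22, 0.5), (5, 25, 0.5), (6, 25, -0.75), (7, 25, -0.24)]
wrist [(0, 24, 0.61), (1, 24, -0.27), (2, 0, 99.0), (3, 19, 0.76)]
0.11 ['side', 'top', 'wrist'] [ 0.6469 -0.3758 -0.3815] pt(-83) [ 0.5698 -0.3449]
```

```bash
cat >> h.py <<'E'
SP=np.array([.6477,-.3738,-.376])
def home(x,y,z): # tool pose for tray origin at scanner x,y ; z
    c,s=np.cos(SP[2]),np.sin(SP[2])
    return tray([SP[0]+c*x-s*y,SP[1]+s*x+c*y,z],SP[2])@np.linalg.inv(REL)
def where():
    T=np.linalg.inv(tray([SP[0],SP[1],0],SP[2]))@cur()@REL
    return np.round(T[:3,3]*1000,1),np.round(Ro.from_matrix(T[:3,:3]).as_rotvec(),3)
E
python3 - <<'E'
from h import *
print(where())
A=cur();B=home(-.19,0,.12);steps(A,B,n=8);C=home(-.13,0,.082);steps(B,C,n=5)
E
```

```text
(array([-215.9,   50.9,  161.9]), array([-0.01 ,  0.053, -0.056]))
8 rows [ 0.09 -0.65  0.63] [-0.0055 -0.0067 -0.0045]
  via [ 0.436 -0.25   0.173]
  via [ 0.437 -0.264  0.162]
  via [ 0.438 -0.279  0.151]
5 rows [-0.43  0.    1.35] [ 0. -0.  0.]
  via [ 0.451 -0.298  0.133]
  via [ 0.462 -0.302  0.125]
  via [ 0.473 -0.307  0.118]
```

>>> send_rows(
  series=[
    [[0.09, -0.65, 0.63, -0.0055, -0.0067, -0.0045, -1], [0.09, -0.65, 0.63, -0.0055, -0.0067, -0.0045, -1], [0.09, -0.65, 0.63, -0.0055, -0.0067, -0.0045, -1], [0.09, -0.65, 0.63, -0.0055, -0.0067, -0.0045, -1], [0.09, -0.65, 0.63, -0.0055, -0.0067, -0.0045, -1], [0.09, -0.65, 0.63, -0.0055, -0.0067, -0.0045, -1], [0.09, -0.65, 0.63, -0.0055, -0.0067, -0.0045, -1], [0.09, -0.65, 0.63, -0.0055, -0.0067, -0.0045, -1], [0, 0, 0, 0, 0, 0, -1], [0, 0, 0, 0, 0, 0, -1]],
  ],
)

```text
time: 8.98
eef_pos: [0.4385, -0.2936, 0.1407]
tcp_rot: [0.176, 0.923, -0.064, 0.336]
contact_force: [-0.4, 0.2, -1.0]
opening: 0.127
finger_force: 80.1
```

Run:
```python
from h import *
print(where(), ctrl.get_state()["contact_force"])
A=cur();C=home(-.13,0,.082);steps(A,C,n=5)
```

```text
(array([-190.8,   -0.6,  120.2]), array([-0.   , -0.   , -0.001])) [-0.38696612  0.18823279 -0.98236677]
5 rows [-0.44  0.01  1.37] [-0.0001  0.     -0.0001]
  via [ 0.45  -0.298  0.133]
  via [ 0.461 -0.302  0.125]
  via [ 0.473 -0.307  0.118]
```

>>> send_rows(
  series=[
    [[-0.44, 0.01, 1.37, 0, 0, 0, -1], [-0.44, 0.01, 1.37, 0, 0, 0, -1], [-0.44, 0.01, 1.37, 0, 0, 0, -1], [-0.44, 0.01, 1.37, 0, 0, 0, -1], [-0.44, 0.01, 1.37, 0, 0, 0, -1], [0, 0, 0, 0, 0, 0, -1], [0, 0, 0, 0, 0, 0, -1]],
  ],
)

```text
time: 9.85
eef_pos: [0.4968, -0.3136, 0.1067]
tcp_rot: [0.178, 0.924, -0.065, 0.332]
contact_force: [-1.1, -0.0, -1.4]
opening: 0.126
finger_force: 80.1
```

Run:
```python
from h import *
import pickle
s=ctrl.get_state();print(where(), s["contact_force"])
w=ctrl.read_camera("wrist");t=ctrl.read_camera("top");d=ctrl.read_camera("side"); pickle.dump((w,s,t,d),open("v4.pkl","wb"))
o=np.zeros((600,800,3),np.uint8)
o[:320,:400]=crop(d["img"],345,185,100,80,4)[:,:,::-1]
o[:320,400:]=crop(t["img"],325,145,100,80,4)[:,:,::-1]
o[320:600,:800]=crop(w["img"],160,120,320,112,2.5)[:,:,::-1]
cv2.imwrite("pics/v4.png",o)
```

```text
(array([-129.4,    2.1,   85.9]), array([-0.001,  0.008, -0.005])) [-1.08520279 -0.03244361 -1.40478903]
```

View pics/v4.png

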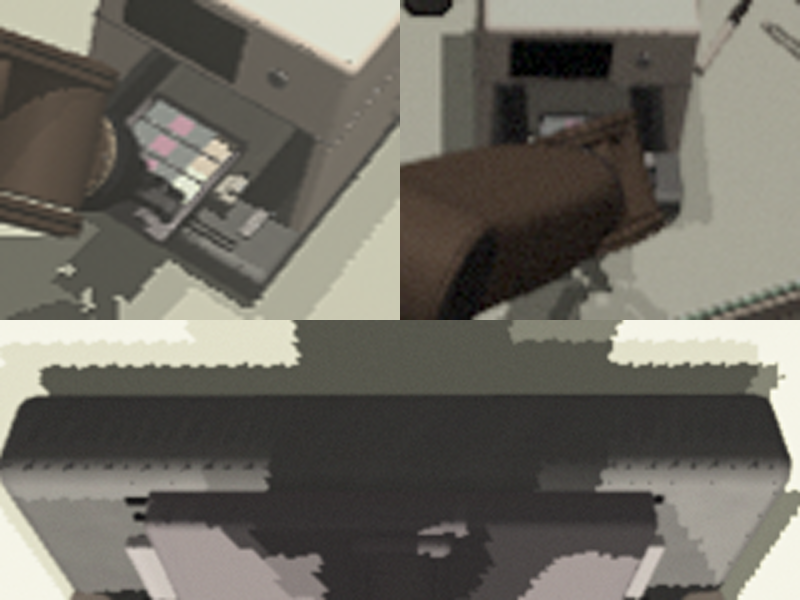

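Check view 4: in the wrist crop, the plinth and the white rail ends are centred on crop column ~395, and the tray's front edge (148..657) on ~402. So the tray sits about 1.3 mm to +y, is aligned in yaw and is over the rails. Side and top agree.

Run:
```python
from h import *
s=ctrl.get_state();print(where(), s["contact_force"],s["qpos"])
print('grip in tool mm',(REL@[-.046,0,.036,1])[:3]*1000)
steps(cur(),home(-.075,.0005,.081),n=6)
```

```text
(array([-129.4,    1.8,   86.1]), array([-0.001,  0.008, -0.005])) [-0.11701597  0.44351459 -1.05374595] [-0.86514612 -0.01043157  2.28064087  0.91781053  0.38104633 -2.83825409]
grip in tool mm [ -0.14778696   1.668946   -20.07930267]
6 rows [-0.64 -0.02  0.65] [-0.0007 -0.0013 -0.0005]
  via [ 0.505 -0.317  0.106]
  via [ 0.522 -0.325  0.104]
  via [ 0.53  -0.328  0.103]
```

>>> send_rows(
  series=[
    [[-0.6, -0.02, 0.72, 0, -0.0013, 0, -1], [-0.6, -0.02, 0.72, 0, -0.0013, 0, -1], [-0.6, -0.02, 0.72, 0, -0.0013, 0, -1], [-0.6, -0.02, 0.72, 0, -0.0013, 0, -1], [-0.6, -0.02, 0.72, 0, -0.0013, 0, -1], [-0.6, -0.02, 0.72, 0, -0.0013, 0, -1], [0, 0, 0, 0, 0, 0, -1], [0, 0, 0, 0, 0, 0, -1]],
  ],
)

```text
time: 11.0
eef_pos: [0.5478, -0.3354, 0.0962]
tcp_rot: [0.178, 0.923, -0.065, 0.336]
contact_force: [-0.0, -0.4, -0.4]
opening: 0.124
finger_force: 80.1
```

Run:
```python
from h import *
s=ctrl.get_state();print(where(), s["contact_force"],s["qpos"])
steps(cur(),home(-.06,.0005,.080),n=5)
```

```text
(array([-73.9,   0.5,  75.6]), array([-0.001,  0.001, -0.005])) [-0.03969893 -0.39440284 -0.35302534] [-0.81391423  0.12912783  2.16029126  0.94960661  0.33681805 -2.83396163]
5 rows [-0.27 -0.    0.11] [-0.0007 -0.0002 -0.0007]
  via [ 0.55  -0.336  0.097]
  via [ 0.553 -0.338  0.098]
  via [ 0.555 -0.339  0.099]
```

```bash
cat > kin.py <<'E'
from h import *
import pickle
from scipy.optimize import least_squares
ss=[pickle.load(open(f,"rb"))[1] for f in("w1.pkl","w2.pkl","w3.pkl","v4.pkl")]+[ctrl.get_state(),
 dict(qpos=np.array([1.04001257,.287213575,1.57814273,9e-6,1.27861718,-.149966497]),eef_pos=np.array([.25050198,.62610008,.22993379]),tcp_rot=np.array([.189261322,.981926033,-.00112,-.0004]))]
rz=lambda a:Ro.from_euler('z',a).as_matrix(); ry=lambda a:Ro.from_euler('y',a).as_matrix()
def fk(q,k):
    A=rz(q[0]);B=A@ry(q[1]);C=A@ry(q[1]+q[2]);R=C@rz(q[3])@ry(q[4])@rz(q[5])@rz(k[7])
    p=A@[k[0],k[1],k[2]]+B@[0,0,k[3]]+C@[k[5],0,k[4]]+R@[0,0,k[6]]
    return p,R
def res(k): 
    r=[]
    for s in ss:
        p,R=fk(s["qpos"],k); r+=list((p-s["eef_pos"])*5)+list((Ro.from_matrix(R).inv()*Ro.from_quat(s["tcp_rot"])).as_rotvec())
    return np.array(r)
best=min((least_squares(res,[0,.1,.3,.4,.4,0,.25,a]) for a in np.arange(0,6.3,.785)),key=lambda r:r.cost)
K0=best.x
LO=np.array([-2.77,-.9,.21,-1.53,.24,-2.84]);HI=np.array([2.77,2.22,2.48,4.67,2.81,2.84])
def ik(T,q0,lim=False):
    f=lambda q:np.r_[(fk(q,K0)[0]-T[:3,3])*5,Ro.from_matrix(fk(q,K0)[1].T@T[:3,:3]).as_rotvec()]
    return least_squares(f,q0)
if __name__=="__main__":
    print(best.cost,np.round(K0,4))
    q=ctrl.get_state()["qpos"]
    for x,z in((-.074,.080),(-.06,.08),(-.05,.08),(-.04,.08),(-.03,.08),(-.037,.063)):
        r=ik(home(x,.0005,z),q);q=r.x;print(x,z,np.round(q,3),r.cost)
E
python3 kin.py
```

```text
5.276594028054178e-12 [0.     0.1009 0.2403 0.443  0.5725 0.0206 0.2493 1.5708]
-0.074 0.08 [-0.816  0.121  2.159  0.936  0.347 -2.824] 1.5546255461586648e-30
-0.06 0.08 [-0.804  0.149  2.127  0.92   0.342 -2.798] 1.3153697955135368e-25
-0.05 0.08 [-0.796  0.169  2.104  0.907  0.339 -2.779] 2.466422727677485e-28
-0.04 0.08 [-0.788  0.189  2.081  0.893  0.336 -2.759] 2.7346622977116764e-28
-0.03 0.08 [-0.78   0.208  2.057  0.878  0.334 -2.738] 1.5942859141108732e-28
-0.037 0.063 [-0.785  0.225  2.077  0.969  0.315 -2.837] 2.809637288215547e-20
```

>>> send_rows(
  series=[
    [[-0.29, 0, -0.345, 0, 0, 0, -1], [0, 0, 0, 0, 0, 0, -1], [0, 0, 0, 0, 0, 0, -1]],
  ],
)

```text
time: 11.38
eef_pos: [0.5478, -0.3356, 0.1012]
tcp_rot: [0.178, 0.923, -0.066, 0.336]
contact_force: [0.5, 0.3, -1.9]
opening: 0.132
finger_force: 80.1
```

>>> send_rows(
  series=[
    [[-0.383, 0, 0.321, 0, 0, 0, -1], [-0.383, 0, 0.321, 0, 0, 0, -1], [-0.383, 0, 0.321, 0, 0, 0, -1], [0, 0, 0, 0, 0, 0, -1], [0, 0, 0, 0, 0, 0, -1]],
  ],
)

```text
time: 12.0
eef_pos: [0.5617, -0.3411, 0.1007]
tcp_rot: [0.178, 0.923, -0.065, 0.336]
contact_force: [-0.4, 0.1, -1.4]
opening: 0.13
finger_force: 80.1
```

Run:
```python
from h import *
s=ctrl.get_state();print(where(), s["contact_force"],s["wrist_torque"],s["qpos"][3:])
```

```text
(array([-58.8,   0.4,  80.1]), array([-0.001,  0.001, -0.005])) [-0.44106669  0.08161151 -1.35712003] [0.20169354 0.44580042 0.03454307] [ 0.90946953  0.33728023 -2.78253435]
```

>>> send_rows(
  series=[
    [[-0.191, 0, 0.161, 0, 0, 0, -1], [-0.191, 0, 0.161, 0, 0, 0, -1], [-0.191, 0, 0.161, 0, 0, 0, -1], [0, 0, 0, 0, 0, 0, -1], [0, 0, 0, 0, 0, 0, -1]],
  ],
)

```text
time: 12.62
eef_pos: [0.5687, -0.3439, 0.1009]
tcp_rot: [0.178, 0.923, -0.065, 0.336]
contact_force: [0.0, 0.2, -1.2]
opening: 0.129
finger_force: 80.1
```

>>> send_rows(
  series=[
    [[-0.191, 0, 0.161, 0, 0, 0, -1], [-0.191, 0, 0.161, 0, 0, 0, -1], [0, 0, 0, 0, 0, 0, -1], [0, 0, 0, 0, 0, 0, -1]],
  ],
)

```text
time: 13.12
eef_pos: [0.5734, -0.3458, 0.1009]
tcp_rot: [0.178, 0.923, -0.065, 0.336]
contact_force: [0.2, -0.1, -1.3]
opening: 0.132
finger_force: 80.1
```

>>> send_rows(
  series=[
    [[-0.153, 0, 0.129, 0, 0, 0, -1], [-0.153, 0, 0.129, 0, 0, 0, -1], [0, 0, 0, 0, 0, 0, -1], [0, 0, 0, 0, 0, 0, -1]],
  ],
)

```text
time: 13.62
eef_pos: [0.5768, -0.3465, 0.1003]
tcp_rot: [0.177, 0.923, -0.065, 0.335]
contact_force: [-4.2, 2.7, -0.7]
opening: 0.127
finger_force: 80.7
```

Run:
```python
from h import *
s=ctrl.get_state();print(where(), s["contact_force"],s["wrist_torque"],s["qpos"][3:])
```

```text
(array([-42.8,   1. ,  79.7]), array([ 0.   ,  0.002, -0.004])) [-4.15405558  2.72384309 -0.71508361] [0.65411487 0.76252711 0.44442338] [ 0.88703537  0.33396556 -2.75012202]
```

>>> send_rows(
  series=[
    [[-0.191, 0, 0.161, 0, 0, 0, -1], [-0.191, 0, 0.161, 0, 0, 0, -1], [0, 0, 0, 0, 0, 0, -1], [0, 0, 0, 0, 0, 0, -1]],
  ],
)

```text
time: 14.12
eef_pos: [0.5812, -0.3479, 0.0997]
tcp_rot: [0.177, 0.923, -0.064, 0.335]
contact_force: [-3.6, 4.0, -0.7]
opening: 0.124
finger_force: 80.7
```

>>> send_rows(
  series=[
    [[-0.115, 0, 0.096, 0, 0, 0, -1], [-0.115, 0, 0.096, 0, 0, 0, -1], [0, 0, 0, 0, 0, 0, -1]],
  ],
)

```text
time: 14.5
eef_pos: [0.5839, -0.3487, 0.0994]
tcp_rot: [0.177, 0.923, -0.064, 0.335]
contact_force: [-4.3, 4.3, -1.2]
opening: 0.129
finger_force: 80.8
```

Run:
```python
from h import *
s=ctrl.get_state();print(where(), s["contact_force"],s["wrist_torque"],s["qpos"][3:])
```

```text
(array([-35.5,   1.5,  78.7]), array([ 0.001,  0.004, -0.002])) [-4.33423497  4.26186556 -1.24490274] [0.77554551 0.92144213 0.55535672] [ 0.87484601  0.33350475 -2.73374171]
```

>>> send_rows(
  series=[
    [[-0.153, 0, 0.129, 0, 0, 0, -1], [-0.1, 0, 0.03, 0, 0, 0, -1], [0, 0, 0, 0, 0, 0, -1]],
  ],
)

```text
time: 14.88
eef_pos: [0.5864, -0.3494, 0.0994]
tcp_rot: [0.177, 0.924, -0.064, 0.334]
contact_force: [-3.8, 4.5, -0.7]
opening: 0.127
finger_force: 80.8
```

>>> send_rows(
  series=[
    [[-0.115, 0, 0.096, 0, 0, 0, -1], [-0.115, 0, 0.096, 0, 0, 0, -1], [0, 0, 0, 0, 0, 0, -1]],
  ],
)

```text
time: 15.25
eef_pos: [0.5892, -0.3502, 0.0992]
tcp_rot: [0.176, 0.924, -0.063, 0.334]
contact_force: [-4.2, 5.2, -0.8]
opening: 0.124
finger_force: 80.8
```

Run:
```python
from h import *
s=ctrl.get_state();print(where(), s["contact_force"],s["wrist_torque"],s["qpos"][3:])
```

```text
(array([-30. ,   2.2,  78.5]), array([ 0.002,  0.005, -0.001])) [-4.22655338  5.16585264 -0.76354037] [0.90528178 1.04676949 0.69904062] [ 0.86380083  0.33426942 -2.71944618]
```

>>> send_rows(
  series=[
    [[-0.115, -0.1, 0.096, 0, 0, 0, -1], [-0.115, 0, 0.096, 0, 0, 0, -1], [0, 0, 0, 0, 0, 0, -1]],
  ],
)

```text
time: 15.62
eef_pos: [0.5897, -0.351, 0.0976]
tcp_rot: [0.177, 0.924, -0.062, 0.333]
contact_force: [-17.1, 9.9, 4.6]
opening: 0.128
finger_force: 82.9
```

Run:
```python
from h import *
import pickle
s=ctrl.get_state();print(where(), s["contact_force"],s["wrist_torque"],s["qpos"][3:])
w=ctrl.read_camera("wrist");t=ctrl.read_camera("top");d=ctrl.read_camera("side"); pickle.dump((w,s,t,d),open("v5.pkl","wb"))
o=np.zeros((600,800,3),np.uint8)
o[:300,:400]=crop(d["img"],345,185,100,75,4)[:,:,::-1]
o[:300,400:]=crop(t["img"],325,145,100,75,4)[:,:,::-1]
o[300:600,:800]=crop(w["img"],160,120,320,120,2.5)[:,:,::-1]
cv2.imwrite("pics/v5.png",o)
```

```text
(array([-29.3,   1.7,  76.8]), array([ 0.003,  0.009, -0.001])) [-17.12673879   9.93095936   4.57549021] [1.15498137 1.86274247 0.52549743] [ 0.85902174  0.33649287 -2.71496971]
```

View pics/v5.png

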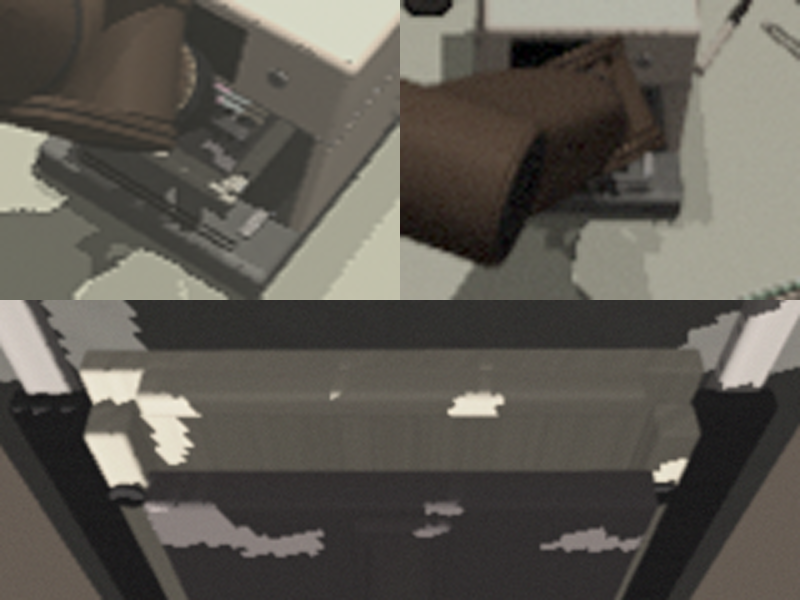

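View 5: the tray front edge (crop row 472) lies behind the sill (rows 350–470). The sill and rails are centred on column ~391 and the tray on ~398.5, so the tray is about 1.4 mm to +y. The 19 N axial force shows the stops have been reached. I'll back off 2 mm, shift −1.5 mm in y and lower.

>>> send_rows(
  series=[
    [[0.153, -0.15, -0.129, 0, 0, 0, -1], [0, 0, 0, 0, 0, 0, -1], [0, 0, 0, 0, 0, 0, -1]],
  ],
)

```text
time: 16.15
eef_pos: [0.5886, -0.3524, 0.0984]
tcp_rot: [0.176, 0.924, -0.063, 0.333]
contact_force: [-5.2, 5.4, -1.4]
opening: 0.124
finger_force: 80.7
```

Run:
```python
from h import *
s=ctrl.get_state();print(where(), s["contact_force"],s["wrist_torque"],s["qpos"][3:])
```

```text
(array([-29.7,  -0.1,  77.6]), array([ 0.002,  0.007, -0.001])) [-5.16580442  5.40690183 -1.44195312] [0.98336158 1.31361453 0.63745817] [ 0.86483454  0.33707668 -2.72348219]
```

>>> send_rows(
  series=[
    [[0.115, 0, -0.096, 0, 0, 0, -1], [0.129, 0, 0.153, 0, 0, 0, -1], [0.129, 0, 0.153, 0, 0, 0, -1], [0.129, 0, 0.153, 0, 0, 0, -1], [0, 0, 0, 0, 0, 0, -1], [0, 0, 0, 0, 0, 0, -1]],
  ],
)

```text
time: 16.9
eef_pos: [0.5881, -0.3538, 0.0945]
tcp_rot: [0.177, 0.923, -0.065, 0.335]
contact_force: [-5.4, 2.7, 0.6]
opening: 0.128
finger_force: 81.1
```

Run:
```python
from h import *
s=ctrl.get_state();print(where(), s["contact_force"],s["wrist_torque"],s["qpos"][3:])
```

```text
(array([-29.6,  -1.8,  73.9]), array([-0.   ,  0.002, -0.004])) [-5.35830947  2.68160428  0.5736462 ] [0.62732132 0.88400408 0.43223148] [ 0.89469802  0.32695216 -2.75454123]
```

>>> send_rows(
  series=[
    [[-0.129, 0, -0.153, 0, 0, 0, -1], [0.077, 0.18, -0.064, 0, 0, 0, -1], [0, 0, 0, 0, 0, 0, -1], [0, 0, 0, 0, 0, 0, -1]],
  ],
)

```text
time: 17.4
eef_pos: [0.587, -0.3525, 0.0955]
tcp_rot: [0.178, 0.923, -0.066, 0.335]
contact_force: [-4.7, 1.4, -1.8]
opening: 0.122
finger_force: 80.6
```

Run:
```python
from h import *
s=ctrl.get_state();print(where(), s["contact_force"],s["wrist_torque"],s["qpos"][3:])
```

```text
(array([-31.2,  -1. ,  74.9]), array([-0.001,  0.003, -0.007])) [-4.70943509  1.38674633 -1.83242401] [ 0.3988484   1.45875486 -0.15062663] [ 0.88477217  0.3252855  -2.74206098]
```

>>> send_rows(
  series=[
    [[0.129, 0, 0.153, 0, 0, 0, -1], [0.129, 0, 0.153, 0, 0, 0, -1], [0, 0, 0, 0, 0, 0, -1], [0, 0, 0, 0, 0, 0, -1]],
  ],
)

```text
time: 17.9
eef_pos: [0.5879, -0.3531, 0.0932]
tcp_rot: [0.178, 0.923, -0.066, 0.336]
contact_force: [-5.1, 2.2, 1.2]
opening: 0.124
finger_force: 81.0
```

Run:
```python
from h import *
s=ctrl.get_state();print(where(), s["contact_force"],s["wrist_torque"],s["qpos"][3:])
```

```text
(array([-30. ,  -1.2,  72.6]), array([-0.002,  0.   , -0.007])) [-5.06224771  2.20117087  1.21537154] [ 0.38363268  0.88793727 -0.03635865] [ 0.90384921  0.32038995 -2.7616596 ]
```

>>> send_rows(
  series=[
    [[0.167, 0.05, 0.121, 0, 0, 0, -1], [0, 0, 0, 0, 0, 0, -1], [0, 0, 0, 0, 0, 0, -1]],
  ],
)

```text
time: 18.27
eef_pos: [0.5877, -0.3528, 0.0915]
tcp_rot: [0.178, 0.922, -0.066, 0.336]
contact_force: [-4.5, 2.1, 0.3]
opening: 0.126
finger_force: 81.0
```

Run:
```python
from h import *
s=ctrl.get_state();print(where(), s["contact_force"],s["wrist_torque"],s["qpos"][3:])
```

```text
(array([-30.3,  -1.1,  70.9]), array([-0.002, -0.   , -0.007])) [-4.48108915  2.12507198  0.32567717] [ 0.20593105  0.79812936 -0.03916012] [ 0.91362127  0.31681361 -2.77135248]
```

>>> send_rows(
  series=[
    [[0.167, 0.05, 0.121, 0, 0, 0, -1], [0, 0, 0, 0, 0, 0, -1], [0, 0, 0, 0, 0, 0, -1]],
  ],
)

```text
time: 18.65
eef_pos: [0.5874, -0.3524, 0.0896]
tcp_rot: [0.179, 0.922, -0.067, 0.336]
contact_force: [-5.2, 0.9, 1.0]
opening: 0.129
finger_force: 81.0
```

Run:
```python
from h import *
s=ctrl.get_state();print(where(), s["contact_force"],s["wrist_torque"],s["qpos"][3:])
```

```text
(array([-30.7,  -0.9,  69. ]), array([-0.002, -0.001, -0.008])) [-5.16594464  0.94636316  1.0089338 ] [ 0.21976916  0.85343116 -0.15601283] [ 0.92350792  0.31343133 -2.78118647]
```

>>> send_rows(
  series=[
    [[0.167, 0.05, 0.121, 0, 0, 0, -1], [0, 0, 0, 0, 0, 0, -1], [0, 0, 0, 0, 0, 0, -1]],
  ],
)

```text
time: 19.02
eef_pos: [0.5871, -0.3519, 0.0876]
tcp_rot: [0.179, 0.922, -0.067, 0.336]
contact_force: [-6.4, 1.3, 0.9]
opening: 0.129
finger_force: 80.9
```

>>> send_rows(
  series=[
    [[0.167, 0.03, 0.121, 0, 0, 0, -1], [0, 0, 0, 0, 0, 0, -1], [0, 0, 0, 0, 0, 0, -1]],
  ],
)

```text
time: 19.4
eef_pos: [0.5868, -0.3515, 0.0856]
tcp_rot: [0.179, 0.922, -0.067, 0.336]
contact_force: [-4.6, 0.6, 0.6]
opening: 0.133
finger_force: 80.9
```

Run:
```python
from h import *
s=ctrl.get_state();print(where(), s["contact_force"],s["wrist_torque"],s["qpos"][3:])
```

```text
(array([-31.7,  -0.2,  65.1]), array([-0.003, -0.001, -0.008])) [-4.63371979  0.58085766  0.64312255] [ 0.18942271  0.84909622 -0.19906988] [ 0.94398985  0.30761816 -2.80211207]
```

>>> send_rows(
  series=[
    [[0.129, 0, 0.153, 0, 0, 0, -1], [0, 0, 0, 0, 0, 0, -1], [0, 0, 0, 0, 0, 0, -1]],
  ],
)

```text
time: 19.77
eef_pos: [0.587, -0.3514, 0.0839]
tcp_rot: [0.179, 0.922, -0.067, 0.336]
contact_force: [-5.0, -0.3, 1.5]
opening: 0.129
finger_force: 81.0
```

>>> send_rows(
  series=[
    [[0.129, 0, 0.153, 0, 0, 0, -1], [0, 0, 0, 0, 0, 0, -1], [0, 0, 0, 0, 0, 0, -1]],
  ],
)

```text
time: 20.15
eef_pos: [0.588, -0.3518, 0.0838]
tcp_rot: [0.178, 0.922, -0.067, 0.337]
contact_force: [-7.6, 1.6, 7.5]
opening: 0.127
finger_force: 82.1
```

Run:
```python
from h import *
s=ctrl.get_state();print(where(), s["contact_force"],s["wrist_torque"],s["qpos"][3:])
```

```text
(array([-30.4,  -0. ,  63.3]), array([-0.002, -0.004, -0.007])) [-7.62869371  1.62511425  7.46149338] [ 0.34234072  0.61991871 -0.13542786] [ 0.96460757  0.30485607 -2.8232327 ]
```

>>> send_rows(
  series=[
    [[0.05, 0, -0.21, 0, 0, 0, -1], [0.13, 0, -0.11, 0, 0, 0, -1], [0.13, 0, -0.11, 0, 0, 0, -1], [0, 0, 0, 0, 0, 0, -1], [0, 0, 0, 0, 0, 0, -1]],
  ],
)

```text
time: 20.78
eef_pos: [0.5846, -0.3502, 0.0843]
tcp_rot: [0.178, 0.922, -0.067, 0.337]
contact_force: [13.3, -7.3, -9.3]
opening: 0.13
finger_force: 79.6
```

Run:
```python
from h import *
s=ctrl.get_state();print(where(), s["contact_force"],s["wrist_torque"],s["qpos"][3:])
```

```text
(array([-34.1,   0.2,  63.9]), array([-0.003, -0.004, -0.006])) [13.31530137 -7.28460387 -9.31475377] [-0.56066178 -1.22622502  0.20931727] [ 0.96844531  0.30584739 -2.82989475]
```

>>> send_rows(
  series=[
    [[-0.05, 0, 0.17, 0, 0, 0, -1], [0, 0, 0, 0, 0, 0, -1], [0, 0, 0, 0, 0, 0, -1]],
  ],
)

```text
time: 21.15
eef_pos: [0.5851, -0.3503, 0.0838]
tcp_rot: [0.178, 0.922, -0.067, 0.337]
contact_force: [4.0, -4.5, 2.8]
opening: 0.127
finger_force: 82.1
```

Run:
```python
from h import *
s=ctrl.get_state();print(where(), s["contact_force"],s["wrist_torque"],s["qpos"][3:])
```

```text
(array([-33.5,   0.3,  63.4]), array([-0.003, -0.004, -0.006])) [ 3.95239147 -4.53780475  2.80966292] [-0.2396252  -0.50007773  0.10842986] [ 0.96964777  0.305904   -2.83106847]
```

>>> send_rows(
  series=[
    [[0, 0, 0, 0, 0, 0, -0.2], [0, 0, 0, 0, 0, 0, -0.2], [0, 0, 0, 0, 0, 0, -0.2], [0, 0, 0, 0, 0, 0, -0.2]],
  ],
)

```text
time: 21.65
eef_pos: [0.5834, -0.3484, 0.081]
tcp_rot: [0.178, 0.923, -0.065, 0.335]
contact_force: [1.1, -0.3, -0.3]
opening: 0.396
finger_force: 0.0
```

Run:
```python
from h import *
from kin import ik,fk,K0
s=ctrl.get_state();print(where(), s["contact_force"],s["qpos"][3:])
T=cur(); q=s["qpos"]
for k in (.03,.06,.1,.13):
    B=T.copy(); B[:3,3]-=k*T[:3,2]; r=ik(B,q); print(k,np.round(r.x,3),r.cost)
```

```text
(array([-36. ,   1.5,  60.4]), array([-0.   ,  0.002, -0.005])) [ 1.11776261 -0.25778768 -0.27608876] [ 0.96874246  0.30712278 -2.83073952]
0.03 [-0.796  0.152  2.116  0.886  0.34  -2.754] 3.095742917705734e-21
0.06 [-0.812  0.071  2.153  0.811  0.378 -2.685] 2.785939302418432e-30
0.1 [-0.836 -0.039  2.197  0.724  0.439 -2.605] 1.0573791730997026e-24
0.13 [-0.856 -0.122  2.225  0.669  0.492 -2.555] 6.802318203312753e-21
```

Released. I'll retreat straight back along the tool axis.

>>> send_rows(
  series=[
    [[0, 0, -1.0, 0, 0, 0, -0.2], [0, 0, -1.5, 0, 0, 0, -0.2], [0, 0, -1.5, 0, 0, 0, -0.2], [0, 0, -2, 0, 0, 0, -0.2], [0, 0, -2, 0, 0, 0, -0.2], [0, 0, -2, 0, 0, 0, -0.2], [0, 0, -2, 0, 0, 0, -0.2], [0, 0, 0, 0, 0, 0, -0.2], [0, 0, 0, 0, 0, 0, -0.2]],
  ],
)

```text
time: 22.78
eef_pos: [0.5121, -0.3199, 0.1733]
tcp_rot: [0.178, 0.923, -0.066, 0.336]
contact_force: [-0.0, -0.1, 0.5]
opening: 0.405
finger_force: 0.0
```

Run:
```python
from h import *
import pickle
s=ctrl.get_state();print(s["contact_force"],s["time"])
w=ctrl.read_camera("wrist");d=ctrl.read_camera("side");t=ctrl.read_camera("top"); pickle.dump((w,s,t,d),open("v6.pkl","wb"))
# compare v5 lateral: front edge & rails columns
g=cv2.cvtColor(w["img"],cv2.COLOR_RGB2GRAY)
uv=lambda P:proj(w,P,s)
c,n=np.cos(SP[2]),np.sin(SP[2]); f=lambda x,y,z:[SP[0]+c*x-n*y,SP[1]+n*x+c*y,z]
for nm,P in dict(tray_front_top=[f(-.0985,y,.0715) for y in(-.045,.045)],sill_top_front=[f(-.1055,y,.0695) for y in(-.045,.045)],grip_top=[f(-.095,0,.1135),f(-.065,0,.1135)]).items(): print(nm,np.round(uv(P),1))
o=np.zeros((600,800,3),np.uint8)
o[:360,:]=crop(w["img"],160,90,320,144,2.5)[:,:,::-1]
o[360:600,:320]=crop(d["img"],360,185,80,60,4)[:,:,::-1];o[360:600,400:720]=crop(t["img"],335,145,80,60,4)[:,:,::-1]
cv2.imwrite("pics/v6.png",o)
```

```text
[-0.01616163 -0.12778712  0.46026405] 22.775
tray_front_top [[261.9 163.5]
 [376.  163.2]]
sill_top_front [[260.8 155.6]
 [377.  155.3]]
grip_top [[318.8 210.7]
 [319.1 230.8]]
```

View pics/v6.png

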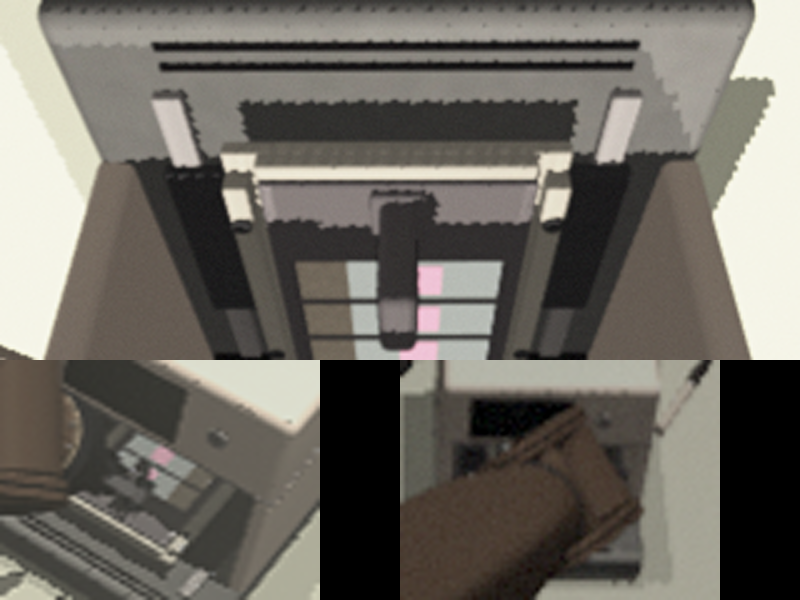

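Final view: the tray lies behind the sill, centred between the rails (crop columns 258 to 538, grip at 398) and square to the scanner. The hand is clear.

```bash
python3 -c "
from plant import ctrl
print(ctrl.sign_off())"
```

```text
the job is handed in; nothing more can be done
None
```

The tray is loaded behind the sill against the lever, with the hand clear and the job handed in at about 23 s; the last pictures show it square between the rails, but sign-off returned no verdict and the lever angle was not readable.

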